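Square a lens plate into the stage corner with the pusher

ROBOT

A 6-joint arm with a two-finger parallel gripper is mounted at the origin on the work surface. World frame = base frame: x ahead of the robot, y to its left, z up, the work surface at z = 0. Lengths are in m, angles in degrees, forces in N, time in s.
With the tool pointing down it reaches from about 0.25 to 0.725 m from the base axis. Payload 9.7 kg.
Tool frame: the origin (TCP) lies where the fingers leave the gripper's body, on its centre line; the fingertips stand 73 mm ahead of it and the grasp point (between the pads) lies 54 mm ahead of it; z points along the fingers, y is the line along which they close (so a half turn about z gives the same grasp; the last joint's range is limited). The gripper opens to 85 mm and grips with 20 to 120 N. Pads are 22 mm wide; open, the fingers measure 114 mm over their backs; the gripper's body (76 mm by 85 mm) begins 54 mm behind the grasp point. The pads swing forward as they close: fully open they stand 13 mm farther back than shut.
Start: joints at [-76.146, 4.979, 10.078, 95.1, 0, 90], TCP at [0.132, -0.534, 0.304] pointing down, gripper open.
Joint ranges: [-179.16, 179.16], [-48.56, 103.87], [-65.8, 70.77], [-126.05, 130.52], [-82.76, 87.17], [-180, 180]. Speed limits (degrees/s): [127.2, 127.2, 147.25, 180, 180, 180].

INTERFACE

Orientations are given as [roll, pitch, yaw] about the fixed x, y, z axes, in that order (R = Rz(yaw) Ry(pitch) Rx(roll)).
In Python, from workcell import sensors, imaging, bot gives the robot as it stands.
- The arm moves only by the tool apply_moves, never from a script. Its argument "rows" is a list of rows, each a list of 3 entries, a list of its own where there are three numbers: the shift along the tool's x, y, z in units of 10 cm (1.0 is 10 cm), then the turn, a rotation vector about the tool's x, y, z in units of 30 degrees (1.0 is 30 degrees), then the opening, from 0 (shut) to 1 (fully open). A call has 1 to 20 rows; each row is the pose to reach, as a shift and turn from the pose commanded when the call began, along the tool's axes at that moment; what a row does not reach only later rows make up. A row lasts 1/10 s, in which the tool goes at most 50 mm and 8.59 degrees, less where a joint would pass 70% of its speed; a pose out of reach is approached as far as the arm can. A call with a number of a shift or a turn outside -1 to 1 is refused whole. A call with a gripper value outside its range is refused whole. The fingers move at their own pace and stop on an object; "force" is the grip in N (left out, the last holds). Time passes only in rows, so rows that repeat a pose let the fingers close. It gives the time, the measured TCP pose, the force, the opening and the grip force at its end, in the units of the state.
- sensors.get_obs(): the state, without advancing time (a new reading comes with each control period).
- imaging.camera(name): name is "scene" or "top"; returns (picture, depth): 400x640x3 uint8, red, green, blue; 400x640 float32, m along the optical axis (not along the pixel's ray), 0 where there is no reading.
- imaging.get_calibration(name): a dict with "intrinsics" (3x3 intrinsics, pixels), "world_from_camera" (4x4, takes a point from camera to world coordinates). Camera axes: x right, y down, z forward; pixel columns grow to the right and rows downward; lengths in m; the calibration is good to about 2 mm. A picture is of the moment at which its call begins. get_calibration takes no time and is no camera call.
- bot.job_done(): hands the job in; it is judged then, once.
The state is a dict: "time": time; "q": joint angles; "qd": joint speeds; "joint_efforts": joint torques, N m; "ee_pos": TCP position; "tcp_rot": TCP orientation; "wrist_force": force on the tool from outside, world axes, zero at the start; "torque": the same for the moment, N m; "opening": finger opening in m; "grasp_force": force on a finger pad.
Only numpy, scipy, OpenCV 4.12 (cv2) and the standard library are available. Lean on these libraries where they do the work, as an engineer would, in place of code of your own. Each camera call takes 0.05 s, during which the arm holds its last target. There are 200 camera calls.

TASK

Pick up the pusher by its leaning handle and, with the pusher only, gently slide the framed lens plate flat along the stage until it lies flush against both dark steel fences, right into their square corner. Do not knock against the white optical head that overhangs the stage, never touch the plate with the gripper, and leave the other things on the bench alone. Then stand the pusher back in the middle of its rubber mat and let go.

Things in the scene. Friction and masses are not known exactly. Their poses are not given: they have to be found in the camera images.
- stage: Fixed squaring stage. Origin: on the bench, straight below the inner corner of its two dark steel fences; z up. Aluminium base plate, 8 mm thick, spans x -230 to +40, y -220 to +100 mm. Far fence: inner face at x = 0, y -160 to +16 mm. Side fence: inner face at y = 0, x -140 to +16 mm. The plate belongs on their -x, -y side. Fences 16 mm thick, tops 22 mm above the bench.
- corner (a point): The inner corner where the two fence faces meet, at the level of the base plate's top (8 mm above the bench). Axes as stage.
- head (a point): Centre of the underside of the fixed white optical head above the stage, at stage x -113, y -22, z 185 mm; axes as stage. The head is a box 44 (x) by 225 (y) by 70 mm tall, with a nozzle 32 mm wide and 11 mm long below it, on a 38 mm black post at stage x -113, y +64 mm. It bars an upright gripper behind the plate; one leaning back 20 to 45 degrees with the handle passes.
- plate: Loose lens plate flat on the stage: black frame 90 (its x) by 120 (its y) by 8 mm with a glass window, about 0.2 kg. Origin: centre of its underside. Home: axes parallel to the stage's, +x edge on the far fence, +y edge on the side fence, so origin at stage x -45, y -60 mm. Starts turned by up to 0.25 rad, its centre 25 to 50 mm short of home in stage x and 25 to 60 mm in y.
- plate_far_side (a point): Lower corner of the plate at its own x +45, y +60 mm: the one that belongs in the corner of the fences.
- plate_far_open (a point): Lower corner of the plate at its own x +45, y -60 mm: the other end of the edge that belongs on the far fence.
- plate_near_side (a point): Lower corner of the plate at its own x -45, y +60 mm: the other end of the edge that belongs on the side fence.
- pusher: Loose pusher on the mat, 0.25 kg: aluminium shoe 60 x 60 mm, 18 mm tall, with upright plain faces for pushing, and a wooden handle. Origin: centre of the shoe's underside; x forward, z up. The straight handle starts on the shoe's top at x +10 mm and leans back (to -x) 35 degrees from vertical; 105 mm long, section 22 (along y) by 28 mm.
- pusher_grip (a point): Point on the pusher's handle axis 72 mm up the handle from the shoe's top (at pusher x -31, y 0, z +77 mm): where to grip, across the 22 mm width (closing along the pusher's y). Axes as pusher.
- mat: Fixed square black rubber mat 140 x 140 mm, 3 mm thick, on which the pusher stands at the start and at the end. Origin: centre of its underside.
- lens_mount: Bystander: round lens 60 mm across in an upright black mount on a 75 x 60 mm foot, 130 mm tall. Origin: centre of its underside.
- beam_dump: Bystander: black ribbed cylinder 64 mm across, 70 mm tall. Origin: centre of its underside.
- meter: Bystander: grey box with a dark display, 70 x 110 x 36 mm. Origin: centre of its underside.
Not all that is in view belongs to the job. Of the things like the mat, leave any that is yellow; of the rest the larger one is meant.

How it is judged (in metres and radians):
On the way, in this order (a step that is already met when the one before it is completed fails the run):
1. the pusher is lifted off its mat (height (world z) of pusher above 0.025 m), for 0.2 s.
2. the plate touches both fences along their length (x of each of plate_far_side, plate_far_open in the frame of stage above -0.002 m and y of each of plate_far_side, plate_near_side in the frame of stage above -0.002 m), for 0.2 s.
At the end, for the whole second after the job is handed in: The plate lies flat on the stage with both ends of its far edge and both ends of its side edge within 2 mm of the fence faces; the pusher stands upright on the mat, its shoe's centre within 40 mm of the mat's centre, released; both at rest (all of step 2 and horizontal distance between plate_far_side and corner below 0.005 m and z of plate in the frame of stage below 0.0105 m and linear speed of each of plate, pusher below 0.01 m/s and horizontal distance between pusher and mat below 0.04 m and height (world z) of pusher below 0.006 m and angle between pusher's own z axis and vertical below 0.1 rad); the robot touches nothing.
It fails at once if the robot itself touches the lens plate (contact force between any of the fingers, the arm and plate above 0.5 N).
It fails at once if the plate is tipped up or lifted off the stage (angle between plate's own z axis and vertical above 0.12 rad or z of plate in the frame of stage above 0.02 m).
It fails at once if the plate is rammed (over 40 N from the pusher) (contact force between pusher and plate above 40 N).
It fails at once if the robot or the pusher knocks hard against the stage or its head (over 40 N) (contact force between any of the arm, the fingers, pusher and stage above 40 N).
It fails at once if a bystander is moved by more than 20 mm (distance of any of lens_mount, beam_dump, meter from where it was at the start of the episode above 0.02 m).
It also fails if it takes over 69 s, if anything falls off the work surface, if the arm or the gripper's body presses on something with over 40 N, if the wrist force passes 120 N, or if a joint passes its speed limit or range.

## Working session

There is one attempt and no reset: what is moved stays moved. The work goes in short steps, Python scripts to look and compute and a tool call to move; the robot and the scene stay as the last step left them, time stands still between calls to the robot, and variables do not carry over. Pictures are saved under pics/ and viewed, at most 13 in all, crops included, and the job is handed in when it is done.

Besides the shell and the picture viewer there is one more tool, called after ">>>" as a command line: name --argument value ..., lists and objects as JSON in quotes. apply_moves: Moves the arm, as the interface text tells. Its arguments: {"type":"object","properties":{"rows":{"type":"array"},"force":{"type":"number"}},"required":["rows"]}

```bash
ls; mkdir -p pics; python3 - <<'E'
from workcell import sensors, imaging, bot
import cv2,numpy as np
for n in("scene","top"):
    p,d=imaging.camera(n);np.savez('%s0.npz'%n,p=p,d=d)
    cv2.imwrite('pics/%s0.png'%n,p[...,::-1]);c=imaging.get_calibration(n);print(n,np.round(c['intrinsics'],1).tolist(),np.round(c['world_from_camera'],4).tolist(),(d==0).mean())
print(sensors.get_obs())
E
```

```text
pics
scene [[365.9, 0.0, 315.7], [0.0, 365.9, 198.8], [0.0, 0.0, 1.0]] [[-0.7313, 0.4554, -0.5078, 1.0427], [0.6819, 0.4698, -0.5606, 0.5209], [-0.0167, -0.7562, -0.6541, 0.8336], [0.0, 0.0, 0.0, 1.0]] 0.00404296875
top [[427.5, 0.0, 316.1], [0.0, 427.5, 209.4], [0.0, 0.0, 1.0]] [[-0.0116, -0.9897, 0.1428, 0.3451], [-0.9999, 0.0109, -0.0062, -0.0847], [0.0045, -0.1428, -0.9897, 1.318], [0.0, 0.0, 0.0, 1.0]] 0.00407421875
{'time': 0.1, 'q': array([-7.61469043e+01,  5.00837828e+00,  1.00390333e+01,  9.50990744e+01,
       -1.37923004e-04,  8.99996989e+01]), 'qd': array([ 0.00882775, -0.11010628,  0.03671343, -0.01972117,  0.04763153,
       -0.0006791 ]), 'joint_efforts': array([-1.03442289e-03, -5.21560979e+01,  4.65652907e+01,  1.60997780e-02,
        1.07110443e-04,  1.07196334e-05]), 'ee_pos': array([ 0.13166037, -0.53389086,  0.30325014]), 'tcp_rot': array([-1.79931581e+02,  1.37563357e-04,  1.38533969e+01]), 'wrist_force': array([0.13770975, 0.02804007, 0.50426179]), 'torque': array([ 0.01950743, -0.00805916,  0.01114372]), 'grasp_force': 0.0, 'opening': 0.08515779493016475}
```

View pics/scene0.png

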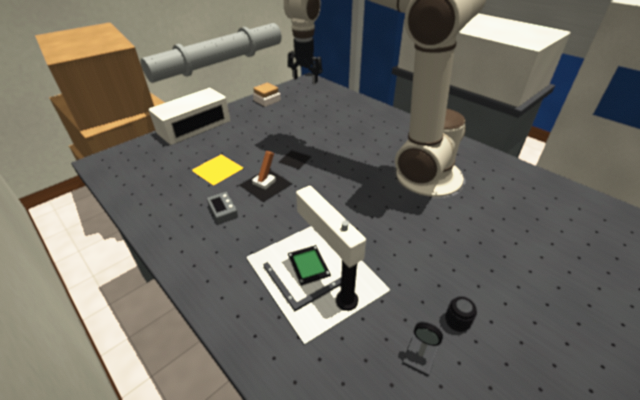

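View pics/top0.png

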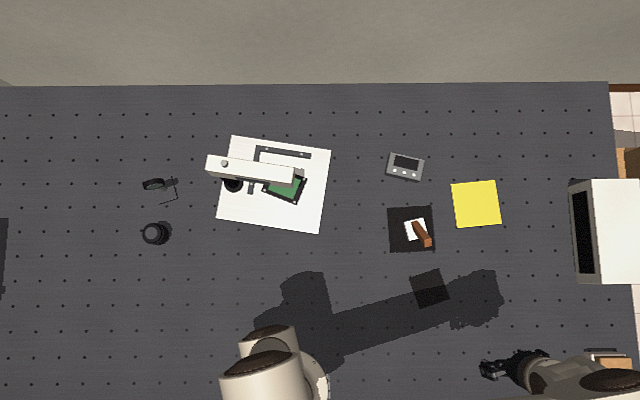

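The scene picture shows the stage at about (315,275), the mat and pusher at (266,182), and the head over the plate at (309,264). In the top picture the stage corners are near (232,135), (331,150), (318,235) and (216,219). The mat is at (411,229), with the shoe at (414,230) and its handle leaning to the lower right. The smaller mat is at (430,288).

```bash
cat > h.py <<'E'
from workcell import sensors, imaging, bot
import cv2,numpy as np
C={n:imaging.get_calibration(n) for n in("scene","top")}
def ray(n,uv,z):
    K=np.array(C[n]['intrinsics']);T=np.array(C[n]['world_from_camera'])
    uv=np.atleast_2d(uv).astype(float)
    r=np.c_[uv,np.ones(len(uv))]@np.linalg.inv(K).T@T[:3,:3].T
    o=T[:3,3]; return o+r*((z-o[2])/r[:,2])[:,None]
def proj(n,P):
    K=np.array(C[n]['intrinsics']);T=np.array(C[n]['world_from_camera'])
    c=(np.atleast_2d(P)-T[:3,3])@T[:3,:3]; q=c@K.T; return q[:,:2]/q[:,2:]
def tri(a,b):
    A=[];B=[]
    for n,uv in(("scene",a),("top",b)):
        T=np.array(C[n]['world_from_camera']);o=T[:3,3];d=ray(n,uv,0)[0]-o;d/=np.linalg.norm(d)
        M=np.eye(3)-np.outer(d,d);A.append(M);B.append(M@o)
    return np.linalg.solve(sum(A),sum(B))
def cloud(n,d):
    v,u=np.indices(d.shape);K=np.array(C[n]['intrinsics']);T=np.array(C[n]['world_from_camera'])
    c=np.dstack([(u-K[0,2])/K[0,0]*d,(v-K[1,2])/K[1,1]*d,d]);return c@T[:3,:3].T+T[:3,3]
E
python3 - <<'E'
from h import *
im=[]
for n,(x,y,w,h) in(("scene",(235,140,160,200)),("top",(205,125,140,120)),("top",(380,140,130,110))):
    p=np.load(n+'0.npz')['p'];im.append(cv2.resize(p[y:y+h,x:x+w,::-1],None,fx=3,fy=3,interpolation=cv2.INTER_CUBIC))
cv2.imwrite('pics/s_crop.png',im[0])
a=np.zeros((700,420,3),np.uint8);a[:360]=im[1];a[360:690,:390]=im[2];cv2.imwrite('pics/t_crop.png',cv2.resize(a,None,fx=.857,fy=.857)) 
for n in("scene","top"):
    z=np.load(n+'0.npz');W=cloud(n,z['d']);hsv=cv2.cvtColor(z['p'],cv2.COLOR_RGB2HSV)
    H,S,V=cv2.split(hsv)
    for nm,m in dict(white=(S<40)&(V>180),green=(H>45)&(H<85)&(S>90),wood=(H<15)&(S>110)&(V>60),yellow=(H>20)&(H<35)&(S>150)).items():
        m=m&(W[...,0]>0.1)&(W[...,0]<.7)&(abs(W[...,1]+.1)<.5)&(W[...,2]<.5)
        k,l,st,c=cv2.connectedComponentsWithStats(m.astype(np.uint8))
        for i in range(1,k):
            if st[i,4]>20:
                P=W[l==i];cn=max(cv2.findContours((l==i).astype(np.uint8),0,2)[0],key=cv2.contourArea)
                print(n,nm,st[i].tolist(),np.round(np.median(P,0),3),np.round(P.min(0),3),np.round(P.max(0),3),cv2.approxPolyDP(cn,3,True)[:,0].tolist())
E
```

```text
scene white [429, 143, 16, 12, 55] [0.156 0.084 0.219] [0.101 0.07  0.212] [0.177 0.093 0.231] [[444, 144], [438, 149], [429, 148], [437, 154]]
scene white [253, 175, 21, 11, 94] [ 0.478 -0.378  0.021] [ 0.437 -0.422  0.016] [ 0.503 -0.357  0.025] [[273, 176], [261, 183], [257, 176], [253, 180], [265, 185]]
scene white [296, 186, 70, 62, 1241] [0.61  0.089 0.255] [ 0.36  -0.273 -0.003] [0.646 0.194 0.277] [[296, 192], [349, 246], [365, 239], [311, 186]]
scene white [254, 226, 88, 72, 2116] [ 0.606 -0.049  0.008] [ 0.505 -0.136 -0.003] [0.7   0.158 0.192] [[311, 226], [254, 253], [267, 261], [301, 297], [306, 294], [282, 263], [289, 251], [315, 244], [331, 273], [321, 280], [324, 285], [338, 278], [341, 270], [340, 257]]
scene white [308, 261, 82, 66, 1221] [0.554 0.179 0.008] [ 0.489  0.1   -0.004] [0.7   0.22  0.189] [[362, 261], [357, 265], [355, 292], [359, 300], [353, 310], [324, 318], [312, 303], [308, 304], [331, 326], [389, 289]]
scene white [330, 287, 11, 11, 63] [0.625 0.125 0.008] [0.603 0.116 0.004] [0.639 0.156 0.065] [[339, 287], [330, 292], [333, 297]]
scene green [293,
[... 940 characters left out ...]
] [[422, 218], [404, 222], [409, 240], [417, 238], [412, 220], [416, 219], [426, 230]]
top white [249, 339, 9, 11, 29] [0.171 0.073 0.228] [0.156 0.057 0.22 ] [0.182 0.079 0.236] [[257, 339], [250, 342], [249, 349]]
top green [268, 186, 27, 8, 66] [0.601 0.027 0.015] [ 0.587 -0.025  0.007] [0.609 0.056 0.02 ] [[268, 187], [273, 186], [272, 190], [279, 193], [274, 187], [294, 188]]
top wood [411, 221, 21, 27, 239] [ 0.444 -0.397  0.089] [ 0.409 -0.423  0.003] [ 0.493 -0.382  0.118] [[411, 222], [424, 247], [431, 245], [431, 238], [419, 224]]
top yellow [451, 181, 30, 47, 1037] [ 0.55  -0.562  0.004] [ 0.475 -0.6   -0.005] [ 0.62  -0.515  0.013] [[476, 181], [451, 185], [457, 227], [480, 224]]
```

View pics/s_crop.png

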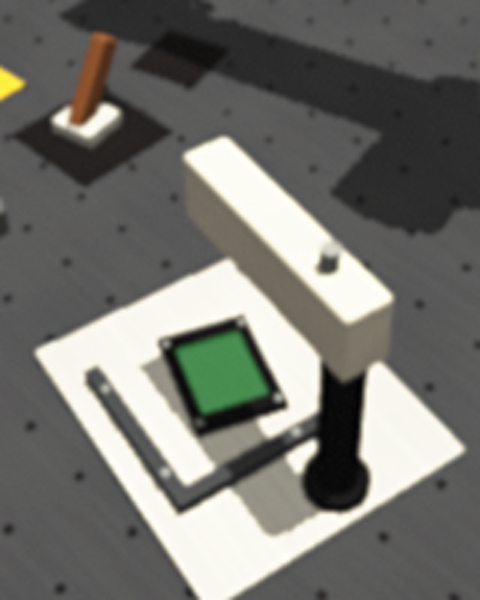

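View pics/t_crop.png

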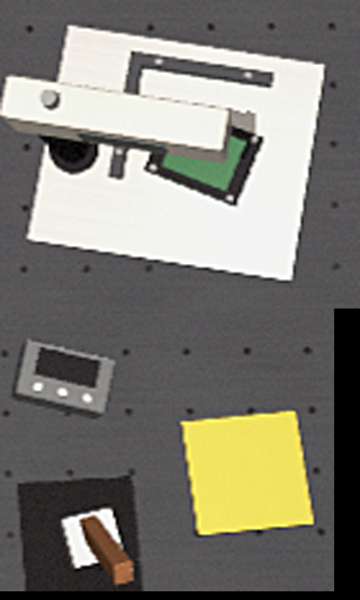

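The scene crop shows the whole plate, with corners near full-image (289,254), (316,246), (330,275) and (302,285). The fence corner is at (296,308). In the top crop the head covers much of the plate. Next I fit the shapes on their planes.

```bash
cat > meas.py <<'E'
from h import *
def rect(uv,n,z):
    P=ray(n,uv,z)[:,:2]; (c,s,a)=cv2.minAreaRect((P*1000).astype(np.float32)); b=cv2.boxPoints((c,s,a)); return np.round(c,1),np.round(s,1),round(a,2),np.round(b).tolist()
def big(m,box):
    x0,y0,x1,y1=box; k=np.zeros(m.shape,np.uint8); k[y0:y1,x0:x1]=m[y0:y1,x0:x1]
    return k
def biggest(k):
    c,l,st,_=cv2.connectedComponentsWithStats(k); return (l==1+np.argmax(st[1:,4])) 
def hull(m): # sub-pixel-ish: edge pixels' outer borders
    v,u=np.nonzero(m); h=cv2.convexHull(np.c_[u,v].astype(np.float32))[:,0]
    return h
E
python3 - <<'E'
from meas import *
for n in("scene","top"):
    f=np.load(n+'0.npz');p=f['p'];V=p.max(2).astype(float);S=p.max(2).astype(int)-p.min(2);W=cloud(n,f['d']);z=W[...,2]
    # shoe top
    box=(245,165,285,195) if n=="scene" else (396,210,440,250)
    m=biggest(big((V>120)&(S<40),box)); print(n,'shoe',rect(hull(m),n,.021),m.sum())
    box=(230,155,300,210) if n=="scene" else (380,200,442,258)
    m=biggest(big((V<52),box)); m2=m
    print(n,'mat',rect(hull(m),n,.003),m.sum())
    # plate: dark frame + green
    if n=="scene":
        g=big((V<62)|((p[...,1].astype(int)-p[...,0])>40),(283,243,336,290))
        m=biggest(cv2.morphologyEx(g,cv2.MORPH_OPEN,np.ones((2,2)))); print(n,'plate',rect(hull(m),n,.016),m.sum(),cv2.approxPolyDP(hull(m)[:,None],2.5,True)[:,0].tolist())
        print(V[262:268,284:300].astype(int))
    # stage hull
    box=(240,220,395,345) if n=="scene" else (210,130,335,240)
    m=big((V>125)&(S<40)&(z<.03),box);m=biggest(cv2.morphologyEx(m,cv2.MORPH_CLOSE,np.ones((9,9))));h=hull(m)
    print(n,'stage',rect(h,n,.008),cv2.approxPolyDP(h[:,None],4,True)[:,0].tolist())
    H=cv2.cvtColor(p,cv2.COLOR_RGB2HSV);m=((H[...,0]<15)&(H[...,1]>100)&(V>60))
    m=biggest(big(m,(255,145,280,185) if n=="scene" else (405,215,440,252)));v,u=np.nonzero(m);l=cv2.fitLine(np.c_[u,v].astype(np.float32),2,0,.01,.01)[:,0];t=(np.c_[u,v]-l[2:])@l[:2];print(n,'wood ends',l[2:]+t.min()*l[:2],l[2:]+t.max()*l[:2])
E
```

```text
scene shoe (array([ 471. , -390.6]), array([69.9, 71. ]), 13.83, [[429.0, -364.0], [446.0, -433.0], [513.0, -417.0], [496.0, -348.0]]) 143
scene mat (array([ 473.5, -378.9]), array([136.5, 135.4]), 2.95, [[402.0, -315.0], [409.0, -450.0], [545.0, -443.0], [538.0, -308.0]]) 543
scene plate (array([617.1,  17.4]), array([116.2,  84.5]), 67.51, [[556.0, -20.0], [634.0, -52.0], [678.0, 55.0], [600.0, 87.0]]) 898 [[327.0, 277.0], [302.0, 285.0], [291.0, 257.0], [312.0, 248.0], [317.0, 250.0], [327.0, 269.0]]
[[148 148 149 150 151 147 123  75  31  13  29  72 118 138 143 142]
 [150 148 151 150 152 151 135  94  44  16  16  49  97 130 141 142]
 [170 151 150 151 152 151 141 106  57  20  12  31  76 120 139 142]
 [197 157 149 151 151 152 147 125  77  30  14  19  58 107 134 143]
 [225 175 152 150 151 152 152 138 101  51  20  12  41  88 127 141]
 [242 211 170 150 150 153 153 149 124  75  31  14  26  70 116 138]]
scene stage (array([618. ,  41.3]), array([326.9, 275.7]), 80.55, [[455.0, -97.0], [727.0, -143.0], [781.0, 180.0], [509.0, 225.0]]) [[389.0, 290.0], [304.0, 343.0], [246.0, 257.0], [310.0, 226.0], [362.0, 260.0]]
scene wood ends [260.71570008 180.53274603] [269.98394444 150.68450216]
top shoe (array([ 469.5, -395.5]), array([59.7, 62.4]), 13.27, [[433.0, -372.0], [448.0, -433.0], [506.0, -419.0], [491.0, -358.0]]) 234
top mat (array([ 475.1, -384.4]), array([146.2, 140. ]), 2.35, [[399.0, -317.0], [405.0, -457.0], [551.0, -451.0], [545.0, -311.0]]) 1454
top stage (array([618.1,  38.8]), array([322.4, 270.6]), 80.36, [[458.0, -97.0], [725.0, -143.0], [779.0, 175.0], [512.0, 220.0]]) [[331.0, 150.0], [318.0, 233.0], [215.0, 217.0], [231.0, 135.0]]
top wood ends [412.77532196 220.79997498] [429.71869195 245.86609758]
```

```bash
cat > plan.py <<'E'
from h import *
from scipy.spatial.transform import Rotation as R
CORNER=np.array([.7217,.0835]);SY=-9.5
def pusher_tool(xy,yaw,zb,lean=35.,back=0.,up=0.,dgrip=72e-3):
    """tool pose for pusher pose (underside centre xy, z, yaw)"""
    Y=R.from_euler('z',yaw,degrees=True); s,c=np.sin(np.radians(35)),np.cos(np.radians(35))
    g=np.array([.010-dgrip*s,0,.018+dgrip*c]); M=np.array([[c,0,s],[0,-1,0],[s,0,-c]]).T
    p=g-(.054+back)*np.array([s,0,-c])
    return Y.apply(p)+[*xy,zb+up],Y*R.from_matrix(M)
def st(x,y):
    return CORNER+R.from_euler('z',SY,degrees=True).apply([x/1e3,y/1e3,0])[:2]
def cur():
    o=sensors.get_obs();return o['ee_pos'],R.from_euler('xyz',o['tcp_rot'],degrees=True),o
def step(tgt,ref=None):
    p,r=ref or cur()[:2]; q,s=tgt
    d=r.inv().apply(q-p)*10; w=(r.inv()*s).as_rotvec(degrees=True)/30
    return np.round(d,3).tolist(),np.round(w,3).tolist()
E
python3 - <<'E'
from plan import *
b=tri([260.7,180.5],[412.8,220.8]);t=tri([270,150.7],[429.7,245.9]);print('handle',b,t,np.degrees(np.arctan2(*(b-t)[[1,0]])))
# head check / overlays numbers
print('meter',ray("top",[[405,166]],.03))
f=np.load('top0.npz');H=cv2.cvtColor(f['p'],cv2.COLOR_RGB2HSV);S0=np.array([.4685,-.3955])
ax=lambda d,yaw=13.5:proj("top",[[*(S0+R.from_euler('z',yaw,degrees=True).apply([.01-d*.5736,0,0])[:2]),.021+d*.819]])[0]
print('pred handle base,end',ax(0),ax(.105),'mid',ax(.052))
m=((H[...,0]<15)&(H[...,1]>100));m[:, :405]=0;m[:,440:]=0;m[:215]=0;m[252:]=0
v,u=np.nonzero(m);print('wood centroid',u.mean(),v.mean())
for back in(.1,0):
    tg=pusher_tool(S0,13.5,.003,back=back);print(back,tg[0],tg[1].as_euler('xyz',degrees=True),step(tg))
E
```

```text
handle [ 0.49093568 -0.38452416  0.02660887] [ 0.41246216 -0.41393815  0.10311854] 20.547350788920447
meter [[ 0.66343899 -0.36910752  0.03      ]]
pred handle base,end [414.76048006 225.82458987] [427.70526232 243.15872253] mid [420.93108716 234.08754246]
wood centroid 421.6513409961686 234.48659003831418
0.1 [ 0.35217706 -0.42342667  0.20612836] [180.  -35.   13.5] ([2.406, -0.543, 0.972], [-0.006, 1.167, 0.011])
0 [ 0.40794991 -0.41003679  0.12421316] [180.  -35.   13.5] ([2.979, -0.539, 1.791], [-0.006, 1.167, 0.011])
```

>>> apply_moves --rows '[[[0.3, -0.1, 0], [0, 0.25, 0], 1], [[0.6, -0.2, 0], [0, 0.5, 0], 1], [[0.9, -0.25, 0], [0, 0.75, 0], 1], [[1, -0.3, 0], [0, 1, 0], 1], [[1, -0.3, 0], [0, 1, 0], 1]]' --force 70

```text
time: 0.6
ee_pos: [0.2213, -0.4803, 0.3027]
tcp_rot: [-179.8, -30.1, 13.7]
wrist_force: [0.1, -0.7, 0.1]
opening: 0.0851
grasp_force: 0.0
```

```bash
python3 - <<'E'
from plan import *
S0=np.array([.4685,-.396])
for back in(.1,.0):
    print(step(pusher_tool(S0,13.5,.003,back=back)))
E
```

```text
([0.731, -0.232, 1.541], [-0.01, 0.163, 0.007])
([0.816, -0.227, 2.537], [-0.01, 0.163, 0.007])
```

>>> apply_moves --rows '[[[0.3, -0.1, 0.3], [0, 0.06, 0], 1], [[0.6, -0.2, 0.6], [0, 0.12, 0], 1], [[0.73, -0.23, 0.9], [0, 0.16, 0], 1], [[0.73, -0.23, 1], [0, 0.16, 0], 1], [[0.73, -0.23, 1], [0, 0.16, 0], 1]]'

```text
time: 1.1
ee_pos: [0.326, -0.4311, 0.2524]
tcp_rot: [-179.9, -34.6, 13.9]
wrist_force: [0.4, 0.8, 0.0]
opening: 0.0853
grasp_force: 0.0
```

```bash
python3 - <<'E'
from plan import *
S0=np.array([.4685,-.396])
for back in(.1,.06,.0):
    print(step(pusher_tool(S0,13.5,.003,back=back)))
E
```

```text
([-0.039, -0.006, 0.535], [-0.01, 0.013, 0.01])
([-0.037, -0.004, 0.935], [-0.01, 0.013, 0.01])
([-0.032, -0.0, 1.535], [-0.01, 0.013, 0.01])
```

>>> apply_moves --rows '[[[-0.02, 0, 0.3], [0, 0.01, 0], 1], [[-0.03, 0, 0.6], [0, 0.01, 0], 1], [[-0.03, 0, 0.9], [0, 0.01, 0], 1], [[-0.03, 0, 1], [0, 0.01, 0], 1], [[-0.03, 0, 1], [0, 0.01, 0], 1]]'

```text
time: 1.6
ee_pos: [0.3786, -0.4186, 0.1695]
tcp_rot: [-179.9, -35.0, 13.8]
wrist_force: [0.1, -0.2, -0.4]
opening: 0.0851
grasp_force: 0.0
```

```bash
python3 - <<'E'
from plan import *
S0=np.array([.4685,-.396])
print(step(pusher_tool(S0,13.5,.003)))
im=[]
for n,(x,y,w,h) in(("scene",(220,120,130,120)),("top",(360,160,130,120))):
    p,d=imaging.camera(n);im.append(cv2.resize(p[y:y+h,x:x+w,::-1],None,fx=3,fy=3,interpolation=cv2.INTER_CUBIC))
cv2.imwrite('pics/g1.png',np.hstack(im))
E
```

```text
([-0.011, -0.008, 0.545], [-0.008, -0.0, 0.008])
```

View pics/g1.png

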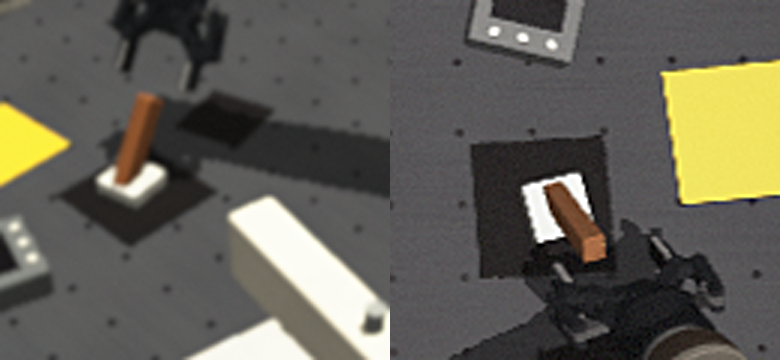

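The fingers straddle the handle, whose end is at (558,243) in the full top image. I'll check the centring before advancing.

```bash
python3 - <<'E'
from plan import *
p,r,o=cur()
for L in(.054,.073,.09,.11): print(L,proj("top",p+r.apply([0,0,L])),proj("scene",p+r.apply([0,0,L])))
for y in(-.0425,.0425): print(proj("top",p+r.apply([0,y,.06])),proj("scene",p+r.apply([0,y,.06])))
for n,box in(("top",(405,215,440,252)),("scene",(255,145,280,185))):
    im,_=imaging.camera(n);H=cv2.cvtColor(im,cv2.COLOR_RGB2HSV);m=np.zeros(H.shape[:2],np.uint8);x,y,X,Y=box
    m[y:Y,x:X]=((H[...,0]<18)&(H[...,1]>90)&(im[...,0]>60))[y:Y,x:X];c=max(cv2.findContours(m,0,2)[0],key=cv2.contourArea)
    (cx,cy),s,a=cv2.minAreaRect(c);print(n,cx,cy,s,a,np.round(cv2.boxPoints(((cx,cy),s,a)),1).tolist())
E
```

```text
0.054 [[431.52655625 246.58909715]] [[270.64123457 144.85008828]]
0.073 [[428.92673146 243.14454631]] [[269.15360866 149.959516  ]]
0.09 [[426.66149467 240.14329664]] [[267.82897179 154.50913852]]
0.11 [[424.06721631 236.70609436]] [[266.27825254 159.83526779]]
[[416.11393731 249.3035965 ]] [[279.62621084 149.94083251]]
[[445.24136119 241.68850096]] [[260.97092246 143.0859871 ]]
top 421.0800476074219 233.44000244140625 (30.399999618530273, 10.399999618530273) 53.13010025024414 [[407.79998779296875, 224.39999389648438], [416.1000061035156, 218.1999969482422], [434.3999938964844, 242.5], [426.0, 248.6999969482422]]
scene 265.25 166.25 (9.486830711364746, 31.30654525756836) 18.43494987487793 [[255.8000030517578, 179.60000610351562], [265.70001220703125, 149.89999389648438], [274.70001220703125, 152.89999389648438], [264.79998779296875, 182.60000610351562]]
```

The handle axis and the tool axis agree to within a pixel, so I advance and close.

>>> apply_moves --rows '[[[-0.01, 0, 0.25], [0, 0, 0], 1], [[-0.01, 0, 0.45], [0, 0, 0], 1], [[-0.01, 0, 0.54], [0, 0, 0], 1], [[-0.01, 0, 0.54], [0, 0, 0], 1], [[-0.01, 0, 0.54], [0, 0, 0], 0.2], [[-0.01, 0, 0.54], [0, 0, 0], 0.2], [[-0.01, 0, 0.54], [0, 0, 0], 0.1], [[-0.01, 0, 0.54], [0, 0, 0], 0], [[-0.01, 0, 0.54], [0, 0, 0], 0], [[-0.01, 0, 0.54], [0, 0, 0], 0], [[-0.01, 0, 0.54], [0, 0, 0], 0], [[-0.01, 0, 0.54], [0, 0, 0], 0]]' --force 80

```text
time: 3.0
ee_pos: [0.4084, -0.4114, 0.1257]
tcp_rot: [180.0, -35.1, 13.9]
wrist_force: [-4.0, 0.9, 5.3]
opening: 0.021
grasp_force: 78.4
```

```bash
python3 - <<'E'
from plan import *
p,r,o=cur();print(p,o['tcp_rot'],o['opening'],o['grasp_force'],o['wrist_force'])
# lift 40mm, units
print(r.inv().apply([0,0,.045])*10)
E
```

```text
[ 0.40836385 -0.41140751  0.12569523] [179.95404559 -35.11300769  13.8638682 ] 0.02096650079993529 78.397536277771 [-4.02223413  0.85641306  5.26896547]
[ 2.58835941e-01  2.95243636e-04 -3.68108501e-01]
```

>>> apply_moves --rows '[[[0.1, 0, -0.15], [0, 0, 0], 0], [[0.2, 0, -0.28], [0, 0, 0], 0], [[0.26, 0, -0.37], [0, 0, 0], 0], [[0.26, 0, -0.37], [0, 0, 0], 0], [[0.26, 0, -0.37], [0, 0, 0], 0]]'

```text
time: 3.5
ee_pos: [0.4082, -0.411, 0.1697]
tcp_rot: [-180.0, -35.1, 13.8]
wrist_force: [-0.7, -0.2, -2.3]
opening: 0.0213
grasp_force: 78.7
```

```bash
cat >> plan.py <<'E'
# actual grasp: tool z minus underside z = .1227, lean 35.1
def tool(x,y,zb,yaw_rel=0,off=-.062):
    """tool pose for pusher at stage (x,y) mm, underside world z zb, yaw relative to stage"""
    Y=R.from_euler('z',SY+yaw_rel,degrees=True)
    return np.r_[st(x,y),zb+.1227]+Y.apply([off,0,0]),R.from_euler('xyz',[180,-35.1,SY+yaw_rel],degrees=True)
def where(off=-.062,yoff=0):
    p,r,o=cur();yaw=o['tcp_rot'][2];Y=R.from_euler('z',yaw,degrees=True)
    c=p-Y.apply([off,yoff,.1227]);s=R.from_euler('z',-SY,degrees=True).apply(np.r_[c[:2]-CORNER,0])*1e3
    return np.round(s[:2],1),round(c[2],4),round(yaw-SY,2),np.round(o['wrist_force'],1),round(o['opening'],4),round(o['grasp_force'],1)
E
python3 - <<'E'
from plan import *
print(where(),cur()[0],cur()[2]['tcp_rot'])
t=tool(-205,-90,.06);print(t[0],step(t))
im=[]
for n,(x,y,w,h) in(("scene",(220,110,130,120)),("top",(360,160,130,120))):
    p,d=imaging.camera(n);im.append(cv2.resize(p[y:y+h,x:x+w,::-1],None,fx=3,fy=3,interpolation=cv2.INTER_CUBIC))
cv2.imwrite('pics/g2.png',np.hstack(im))
E
```

```text
(array([-170.6, -514.9]), np.float64(0.047), np.float64(23.33), array([-0.7, -0.2, -2.3]), 0.0213, 78.7) [ 0.40824055 -0.41102218  0.1696554 ] [-179.95419177  -35.06718024   13.82579575]
[0.44350746 0.03880201 0.1827    ] ([1.235, -4.283, 0.711], [-0.448, 0.001, 0.636])
```

View pics/g2.png

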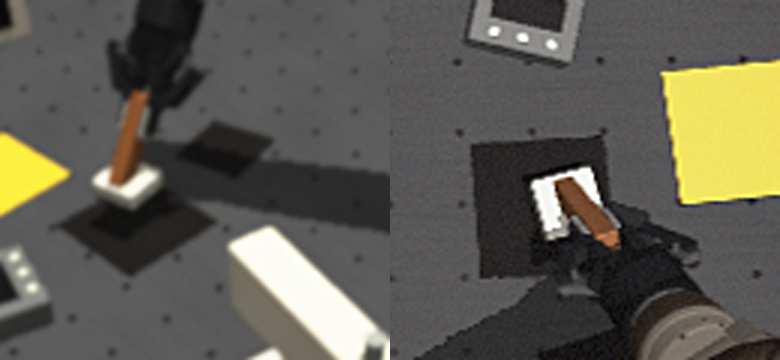

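The pusher hangs level, clear of the mat. I carry it to the stage.

>>> apply_moves --rows '[[[0.06, -0.15, 0.03], [0, 0, 0], 0], [[0.14, -0.45, 0.08], [-0.04, 0, 0.06], 0], [[0.22, -0.75, 0.13], [-0.08, 0, 0.11], 0], [[0.29, -1, 0.17], [-0.11, 0, 0.16], 0]]'

```text
time: 4.0
ee_pos: [0.4165, -0.3045, 0.1718]
tcp_rot: [-179.8, -35.0, 7.8]
wrist_force: [-0.1, -0.3, -2.6]
opening: 0.021
grasp_force: 79.4
```

```bash
python3 -c "
from plan import *
print(where(),step(tool(-205,-90,.05)))"
```

```text
(array([-177.8, -414.6]), np.float64(0.0491), np.float64(17.32), array([-0.1, -0.3, -2.6]), 0.021, 79.4) ([0.607, -3.363, 0.426], [-0.339, 0.003, 0.473])
```

>>> apply_moves --rows '[[[0.05, -0.3, 0.03], [-0.03, 0, 0.05], 0], [[0.1, -0.65, 0.07], [-0.07, 0, 0.1], 0], [[0.18, -1, 0.13], [-0.11, 0, 0.15], 0]]'

```text
time: 4.3
ee_pos: [0.4243, -0.2028, 0.1718]
tcp_rot: [-180.0, -35.1, 2.3]
wrist_force: [1.5, -0.9, -1.6]
opening: 0.0213
grasp_force: 79.3
```

>>> apply_moves --rows '[[[0.05, -0.3, 0.03], [-0.03, 0, 0.05], 0], [[0.1, -0.65, 0.07], [-0.07, 0, 0.1], 0], [[0.18, -1, 0.13], [-0.11, 0, 0.15], 0]]'

```text
time: 4.6
ee_pos: [0.4422, -0.1019, 0.1717]
tcp_rot: [179.8, -35.1, -3.2]
wrist_force: [0.0, 0.4, -2.2]
opening: 0.0214
grasp_force: 79.3
```

```bash
python3 -c "
from plan import *
print(where(),step(tool(-205,-90,.05)))"
```

```text
(array([-183.4, -222.1]), np.float64(0.049), np.float64(6.33), array([ 0. ,  0.4, -2.2]), 0.0214, 79.3) ([-0.047, -1.405, -0.049], [-0.116, -0.0, 0.173])
```

>>> apply_moves --rows '[[[-0.01, -0.3, -0.01], [-0.03, 0, 0.05], 0], [[-0.02, -0.65, -0.02], [-0.07, 0, 0.1], 0], [[-0.03, -1, -0.03], [-0.1, 0, 0.15], 0]]'

```text
time: 4.9
ee_pos: [0.4397, -0.0407, 0.172]
tcp_rot: [179.8, -35.0, -5.1]
wrist_force: [0.2, 0.5, -3.1]
opening: 0.0215
grasp_force: 79.9
```

```bash
python3 -c "
from plan import *
print(where(),step(tool(-205,-92,.05)))"
```

```text
(array([-195.8, -164.2]), np.float64(0.0493), np.float64(4.44), array([ 0.2,  0.5, -3.1]), 0.0215, 79.9) ([-0.024, -0.775, -0.028], [-0.078, 0.002, 0.121])
```

>>> apply_moves --rows '[[[-0.01, -0.25, -0.01], [-0.03, 0, 0.04], 0], [[-0.02, -0.5, -0.02], [-0.05, 0, 0.08], 0], [[-0.02, -0.75, -0.03], [-0.08, 0, 0.12], 0], [[-0.02, -0.75, -0.03], [-0.08, 0, 0.12], 0], [[-0.02, -0.75, -0.03], [-0.08, 0, 0.12], 0], [[-0.02, -0.75, -0.03], [-0.08, 0, 0.12], 0]]'

```text
time: 5.5
ee_pos: [0.4351, -0.0492, 0.1742]
tcp_rot: [-180.0, -35.1, -6.4]
wrist_force: [-0.4, -0.3, -2.5]
opening: 0.0209
grasp_force: 80.1
```

```bash
python3 -c "
from plan import *
print(where(),step(tool(-205,-92,.05)),step(tool(-205,-92,.0105)))"
```

```text
(array([-198.8, -174.8]), np.float64(0.0515), np.float64(3.1), array([-0.4, -0.3, -2.5]), 0.0209, 80.1) ([-0.022, -0.863, 0.004], [-0.06, -0.0, 0.084]) ([-0.249, -0.863, 0.327], [-0.06, -0.0, 0.084])
```

```bash
python3 -c "
from plan import *
o=cur()[2];print(np.round(o['q'],1),np.round(o['qd'],1),np.round(o['joint_efforts'],1))"
```

```text
[ -6.5 -43.2 -47.2  50.9   0.  179.9] [ 0.1 -0.2 -0.1  0.2 -0.   0.1] [ -0.2 -11.2  55.3  -7.   -0.    0. ]
```

Joint 6 sits at its 180° limit, so a yaw parallel to the stage isn't available with this grasp. I'll push along x with the shoe turned about 25°, leading with its vertical edge, and along y with it at 90°.

```bash
python3 -c "
from plan import *
print(where(),step(tool(-205,-73,.05,25)))"
```

```text
(array([-198.8, -174.8]), np.float64(0.0515), np.float64(3.1), array([-0.4, -0.3, -2.5]), 0.0209, 80.1) ([0.023, -0.788, 0.035], [0.42, -0.001, -0.597])
```

>>> apply_moves --rows '[[[0, -0.1, 0], [0.1, 0, -0.15], 0], [[0, -0.25, 0.01], [0.2, 0, -0.3], 0], [[0.01, -0.4, 0.02], [0.3, 0, -0.45], 0], [[0.02, -0.6, 0.03], [0.42, 0, -0.6], 0], [[0.02, -0.79, 0.03], [0.42, 0, -0.6], 0], [[0.02, -0.79, 0.03], [0.42, 0, -0.6], 0], [[0.02, -0.79, 0.03], [0.42, 0, -0.6], 0]]'

```text
time: 6.2
ee_pos: [0.4471, 0.0297, 0.1728]
tcp_rot: [179.9, -35.1, 15.7]
wrist_force: [-0.0, 0.2, -1.8]
opening: 0.0207
grasp_force: 79.9
```

```bash
python3 -c "
from plan import *
print(where(),step(tool(-205,-73,.05,25)),step(tool(-203,-73,.0105,25)),np.round(cur()[2]['q'],1))"
```

```text
(array([-205.8,  -71.9]), np.float64(0.0501), np.float64(25.24), array([-0. ,  0.2, -1.8]), 0.0207, 79.9) ([0.002, 0.011, 0.003], [-0.002, 0.0, 0.006]) ([-0.211, 0.019, 0.336], [-0.002, 0.0, 0.006]) [ -0.5 -40.2 -45.8  50.4   9.2 166.6]
```

>>> apply_moves --rows '[[[-0.05, 0.01, 0.09], [0, 0, 0], 0], [[-0.1, 0.02, 0.18], [0, 0, 0], 0], [[-0.15, 0.02, 0.26], [0, 0, 0], 0], [[-0.19, 0.02, 0.31], [0, 0, 0], 0], [[-0.21, 0.02, 0.34], [0, 0, 0], 0], [[-0.21, 0.02, 0.34], [0, 0, 0], 0], [[-0.21, 0.02, 0.34], [0, 0, 0], 0]]'

```text
time: 6.9
ee_pos: [0.4502, 0.0283, 0.1334]
tcp_rot: [179.9, -35.1, 15.7]
wrist_force: [0.1, -0.5, -3.1]
opening: 0.0212
grasp_force: 80.1
```

```bash
python3 - <<'E'
from plan import *
print(where())
im=[]
p,d=imaging.camera("scene");a=cv2.resize(p[190:330,240:400,::-1],None,fx=4,fy=4,interpolation=cv2.INTER_CUBIC)
for q,col in((([-.0,-.16],[0,0],[-.14,0]),(0,0,255)),):
    P=proj("scene",[[*st(x*1e3,y*1e3),.022] for x,y in q]);cv2.polylines(a,[np.int32((P-[240,190]+.5)*4)],False,col,1)
P=proj("scene",[[*st(x,y),.016] for x,y in((-149.6,-130.8),(-122.6,-13.9),(-35,-34),(-62,-151))]);cv2.polylines(a,[np.int32((P-[240,190]+.5)*4)],True,(255,0,255),1)
w=where()[0];c=np.array([[30,30],[30,-30],[-30,-30],[-30,30]])@R.from_euler('z',25,degrees=True).as_matrix()[:2,:2].T+w
P=proj("scene",[[*st(*k),.0285] for k in c]);cv2.polylines(a,[np.int32((P-[240,190]+.5)*4)],True,(255,0,0),1)
cv2.imwrite('pics/p1.png',a)
E
```

```text
(array([-202.6,  -72.8]), np.float64(0.0107), np.float64(25.2), array([ 0.1, -0.5, -3.1]), 0.0212, 80.1)
```

View pics/p1.png

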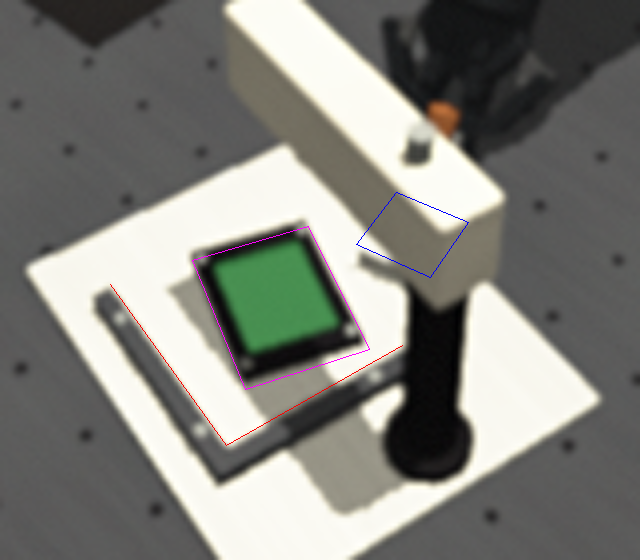

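The overlay lies on the fence edges. The real plate sits about 5 mm farther back than I estimated, with its corners at crop (192,255), (303,222), (365,340) and (247,378). The shoe waits behind it.

```bash
python3 -c "
from plan import *
for x in(-163,-143,-135,-129):print(step(tool(x,-73,.0107,25.2)))"
```

```text
([0.29, 0.17, 0.207], [0.002, -0.002, 0.0])
([0.438, 0.255, 0.312], [0.002, -0.002, 0.0])
([0.498, 0.289, 0.353], [0.002, -0.002, 0.0])
([0.542, 0.314, 0.385], [0.002, -0.002, 0.0])
```

>>> apply_moves --rows '[[[0.03, 0.017, 0.021], [0, 0, 0], 0], [[0.06, 0.034, 0.042], [0, 0, 0], 0], [[0.09, 0.052, 0.063], [0, 0, 0], 0], [[0.11, 0.064, 0.078], [0, 0, 0], 0], [[0.13, 0.076, 0.092], [0, 0, 0], 0], [[0.15, 0.088, 0.106], [0, 0, 0], 0], [[0.17, 0.1, 0.121], [0, 0, 0], 0], [[0.19, 0.111, 0.135], [0, 0, 0], 0], [[0.21, 0.123, 0.149], [0, 0, 0], 0], [[0.23, 0.135, 0.164], [0, 0, 0], 0], [[0.25, 0.147, 0.178], [0, 0, 0], 0], [[0.27, 0.158, 0.192], [0, 0, 0], 0], [[0.29, 0.17, 0.207], [0, 0, 0], 0], [[0.31, 0.182, 0.221], [0, 0, 0], 0], [[0.33, 0.193, 0.235], [0, 0, 0], 0], [[0.35, 0.204, 0.249], [0, 0, 0], 0], [[0.37, 0.216, 0.263], [0, 0, 0], 0], [[0.38, 0.222, 0.27], [0, 0, 0], 0], [[0.38, 0.222, 0.27], [0, 0, 0], 0], [[0.38, 0.222, 0.27], [0, 0, 0], 0]]'

```text
time: 8.95
ee_pos: [0.501, 0.0195, 0.1329]
tcp_rot: [179.9, -35.1, 15.7]
wrist_force: [0.0, 0.4, -2.3]
opening: 0.0208
grasp_force: 80.2
```

```bash
cat > plate.py <<'E'
from plan import *
def plate(tag=None,n="scene"):
    p,d=imaging.camera(n);I=p.astype(int)
    g=((I[...,1]-I[...,0]>35)&(I[...,1]>60)).astype(np.uint8);g[:230]=0;g[320:]=0;g[:,:270]=0;g[:,360:]=0
    c=max(cv2.findContours(g,0,2)[0],key=cv2.contourArea);h=cv2.convexHull(c)[:,0].astype(float)
    P=ray(n,h,.016);S=R.from_euler('z',-SY,degrees=True).apply(np.c_[P[:,:2]-CORNER,0*P[:,0]])[:,:2]*1e3
    r=cv2.minAreaRect(S.astype(np.float32));print('window ctr',np.round(r[0],1),'size',np.round(r[1],1),'ang',round((r[2]+45)%90-45,2))
    if tag: cv2.imwrite('pics/%s.png'%tag,cv2.resize(p[190:330,240:400,::-1],None,fx=4,fy=4,interpolation=cv2.INTER_CUBIC))
if __name__=="__main__":
    import sys;print(where());plate(*sys.argv[1:])
E
python3 plate.py; python3 - <<'E'
from plan import *
p=np.load('scene0.npz')['p']
import plate as m
imaging.camera=lambda n:(p,None)
m.plate()
E
```

```text
(array([-151. ,  -73.1]), np.float64(0.0102), np.float64(25.2), array([ 0. ,  0.4, -2.3]), 0.0208, 80.2)
window ctr [-65.1 -93. ] size [84.3 67.3] ang -16.1
window ctr [-94.2 -90.9] size [84.7 66.4] ang -13.02
```

```bash
python3 -c "
from plan import *
for x,y in((-160,-73),(-160,-92),(-150,-92),(-140,-92),(-134,-92),(-130,-92)):print(x,y,step(tool(x,y,.0105,25.2))[0])"
```

```text
-160 -73 [-0.064, -0.039, -0.049]
-160 -92 [-0.13, 0.133, -0.095]
-150 -92 [-0.056, 0.175, -0.043]
-140 -92 [0.018, 0.218, 0.009]
-134 -92 [0.062, 0.243, 0.04]
-130 -92 [0.092, 0.26, 0.061]
```

>>> apply_moves --rows '[[[-0.03, -0.02, -0.025], [0, 0, 0], 0], [[-0.064, -0.039, -0.049], [0, 0, 0], 0], [[-0.1, 0.05, -0.07], [0, 0, 0], 0], [[-0.13, 0.133, -0.095], [0, 0, 0], 0], [[-0.13, 0.133, -0.095], [0, 0, 0], 0], [[-0.115, 0.142, -0.085], [0, 0, 0], 0], [[-0.1, 0.15, -0.074], [0, 0, 0], 0], [[-0.085, 0.158, -0.064], [0, 0, 0], 0], [[-0.07, 0.167, -0.053], [0, 0, 0], 0], [[-0.056, 0.175, -0.043], [0, 0, 0], 0], [[-0.041, 0.184, -0.033], [0, 0, 0], 0], [[-0.026, 0.192, -0.022], [0, 0, 0], 0], [[-0.012, 0.201, -0.012], [0, 0, 0], 0], [[0.003, 0.209, -0.001], [0, 0, 0], 0], [[0.018, 0.218, 0.009], [0, 0, 0], 0], [[0.03, 0.225, 0.018], [0, 0, 0], 0], [[0.041, 0.231, 0.026], [0, 0, 0], 0], [[0.052, 0.237, 0.033], [0, 0, 0], 0], [[0.062, 0.243, 0.04], [0, 0, 0], 0], [[0.062, 0.243, 0.04], [0, 0, 0], 0]]'

```text
time: 11.0
ee_pos: [0.5146, -0.0018, 0.1332]
tcp_rot: [180.0, -35.1, 15.7]
wrist_force: [-2.4, 0.3, -2.1]
opening: 0.0209
grasp_force: 80.4
```

```bash
python3 plate.py; python3 -c "
from plan import *
for x,y in((-130,-92),(-128,-92),(-126,-92)):print(x,y,step(tool(x,y,.0105,25.2))[0])"
```

```text
(array([-134.1,  -91.9]), np.float64(0.0105), np.float64(25.19), array([-2.4,  0.3, -2.1]), 0.0209, 80.4)
window ctr [ -50.  -100.1] size [85.3 66.8] ang -4.67
-130 -92 [0.029, 0.018, 0.021]
-128 -92 [0.043, 0.027, 0.031]
-126 -92 [0.058, 0.035, 0.042]
```

>>> apply_moves --rows '[[[0.01, 0.006, 0.007], [0, 0, 0], 0], [[0.02, 0.012, 0.014], [0, 0, 0], 0], [[0.029, 0.018, 0.021], [0, 0, 0], 0], [[0.036, 0.022, 0.026], [0, 0, 0], 0], [[0.036, 0.022, 0.026], [0, 0, 0], 0], [[0.036, 0.022, 0.026], [0, 0, 0], 0]]'

```text
time: 11.65
ee_pos: [0.5193, -0.0029, 0.1328]
tcp_rot: [179.9, -35.1, 15.7]
wrist_force: [-5.8, -0.3, 0.1]
opening: 0.0213
grasp_force: 80.8
```

```bash
python3 plate.py; python3 -c "
from plan import *
for x,y in((-128,-92),(-127,-92),(-126,-92)):print(x,y,step(tool(x,y,.0105,25.2))[0])"
```

```text
(array([-129.3,  -92.3]), np.float64(0.0101), np.float64(25.17), array([-5.8, -0.3,  0.1]), 0.0213, 80.8)
window ctr [ -45.9 -100. ] size [85.7 67.2] ang -0.67
-128 -92 [0.012, 0.003, 0.004]
-127 -92 [0.02, 0.008, 0.01]
-126 -92 [0.027, 0.012, 0.015]
```

>>> apply_moves --rows '[[[0.006, 0.003, 0.003], [0, 0, 0], 0], [[0.012, 0.006, 0.006], [0, 0, 0], 0], [[0.012, 0.006, 0.006], [0, 0, 0], 0], [[0.012, 0.006, 0.006], [0, 0, 0], 0]]'

```text
time: 12.1
ee_pos: [0.5203, -0.0032, 0.133]
tcp_rot: [180.0, -35.0, 15.7]
wrist_force: [-13.3, -1.0, 4.6]
opening: 0.0211
grasp_force: 82.0
```

```bash
python3 plate.py; python3 -c "
from plan import *
for a in((-150,-92,.0105,25.2),(-185,-110,.05,25.2),(-185,-190,.05,60)):print(a,step(tool(*a)))"
```

```text
(array([-128.2,  -92.4]), np.float64(0.0103), np.float64(25.15), array([-13.3,  -1. ,   4.6]), 0.0211, 82.0)
window ctr [ -45.5 -100. ] size [85.5 67.5] ang -0.27
(-150, -92, 0.0105, 25.2) ([-0.159, -0.095, -0.114], [0.002, 0.003, -0.001])
(-185, -110, 0.05, 25.2) ([-0.255, -0.081, -0.664], [0.002, 0.003, -0.001])
(-185, -190, 0.05, 60) ([-0.442, 0.997, -0.794], [0.668, 0.003, -0.951])
```

Flush on the far fence: the wrist force has risen to 13 N and the plate angle reads -0.3°. I retreat and go round for the y push.

>>> apply_moves --rows '[[[-0.05, -0.03, -0.035], [0, 0, 0], 0], [[-0.16, -0.095, -0.114], [0, 0, 0], 0], [[-0.2, -0.09, -0.35], [0, 0, 0], 0], [[-0.255, -0.08, -0.66], [0, 0, 0], 0], [[-0.3, 0.2, -0.7], [0.18, 0, -0.25], 0], [[-0.35, 0.5, -0.73], [0.35, 0, -0.5], 0], [[-0.4, 0.75, -0.76], [0.52, 0, -0.74], 0], [[-0.44, 1, -0.79], [0.67, 0, -0.95], 0], [[-0.44, 1, -0.79], [0.67, 0, -0.95], 0], [[-0.44, 1, -0.79], [0.67, 0, -0.95], 0], [[-0.44, 1, -0.79], [0.67, 0, -0.95], 0]]'

```text
time: 13.25
ee_pos: [0.4697, -0.1214, 0.1724]
tcp_rot: [-180.0, -35.1, 50.3]
wrist_force: [-0.6, -0.0, -2.7]
opening: 0.0206
grasp_force: 80.6
```

```bash
python3 plate.py; python3 -c "
from plan import *
for a in((-110,-225,.05,75),(-45,-215,.05,90),):print(a,step(tool(*a)))
print(np.round(cur()[2]['q'],1))"
```

```text
(array([-183.6, -190.1]), np.float64(0.0497), np.float64(59.85), array([-0.6, -0. , -2.7]), 0.0206, 80.6)
window ctr [ -45.3 -100. ] size [67.3 85.5] ang 0.05
(-110, -225, 0.05, 75) ([0.07, 0.978, 0.049], [0.289, 0.001, -0.411])
(-45, -215, 0.05, 90) ([0.459, 1.64, 0.321], [0.576, 0.001, -0.82])
[-28.8 -11.8 -24.8  69.5  34.4 103.1]
```

>>> apply_moves --rows '[[[0.02, 0.25, 0.01], [0.1, 0, -0.14], 0], [[0.04, 0.5, 0.03], [0.2, 0, -0.28], 0], [[0.05, 0.75, 0.04], [0.29, 0, -0.41], 0], [[0.07, 0.98, 0.05], [0.29, 0, -0.41], 0], [[0.07, 0.98, 0.05], [0.29, 0, -0.41], 0], [[0.07, 0.98, 0.05], [0.29, 0, -0.41], 0]]'

```text
time: 13.9
ee_pos: [0.5505, -0.176, 0.1728]
tcp_rot: [-179.9, -35.1, 65.6]
wrist_force: [-1.4, -0.2, -2.0]
opening: 0.0208
grasp_force: 80.9
```

```bash
python3 -c "
from plan import *
print(where())
for a in((-45,-215,.05,90),(-45,-215,.0105,90)):print(a,step(tool(*a)))
print(np.round(cur()[2]['q'],1))"
```

```text
(array([-110. , -224.3]), np.float64(0.0501), np.float64(75.06), array([-1.4, -0.2, -2. ]), 0.0208, 80.9)
(-45, -215, 0.05, 90) ([0.227, 0.765, 0.16], [0.284, 0.001, -0.408])
(-45, -215, 0.0105, 90) ([-0.0, 0.765, 0.483], [0.284, 0.001, -0.408])
[-29.9  10.   -3.1  80.7  34.9  83.3]
```

>>> apply_moves --rows '[[[0.07, 0.25, 0.05], [0.1, 0, -0.14], 0], [[0.15, 0.5, 0.1], [0.2, 0, -0.28], 0], [[0.23, 0.76, 0.16], [0.285, 0, -0.41], 0], [[0.23, 0.76, 0.16], [0.285, 0, -0.41], 0], [[0.17, 0.765, 0.25], [0.285, 0, -0.41], 0], [[0.1, 0.765, 0.34], [0.285, 0, -0.41], 0], [[0.05, 0.765, 0.41], [0.285, 0, -0.41], 0], [[0, 0.765, 0.48], [0.285, 0, -0.41], 0], [[0, 0.765, 0.48], [0.285, 0, -0.41], 0], [[0, 0.765, 0.48], [0.285, 0, -0.41], 0]]'

```text
time: 14.9
ee_pos: [0.6313, -0.1834, 0.1336]
tcp_rot: [180.0, -35.1, 80.6]
wrist_force: [-0.8, 0.3, -3.0]
opening: 0.0212
grasp_force: 81.4
```

```bash
python3 plate.py p2; python3 -c "
from plan import *
for a in((-45,-195,.0105,90),(-45,-175,.0105,90),(-45,-155,.0105,90)):print(a,step(tool(*a)))
print(np.round(cur()[2]['q'],1))"
```

```text
(array([ -45.2, -216.2]), np.float64(0.0109), np.float64(90.08), array([-0.8,  0.3, -3. ]), 0.0212, 81.4)
window ctr [ -45.2 -100.2] size [85.1 67.1] ang -0.33
(-45, -195, 0.0105, 90) ([0.17, -0.001, 0.126], [0.0, 0.0, 0.003])
(-45, -175, 0.0105, 90) ([0.334, -0.0, 0.241], [0.0, 0.0, 0.003])
(-45, -155, 0.0105, 90) ([0.497, -0.0, 0.356], [0.0, 0.0, 0.003])
[-26.4  28.1  15.1  88.6  33.4  69.5]
```

View pics/p2.png

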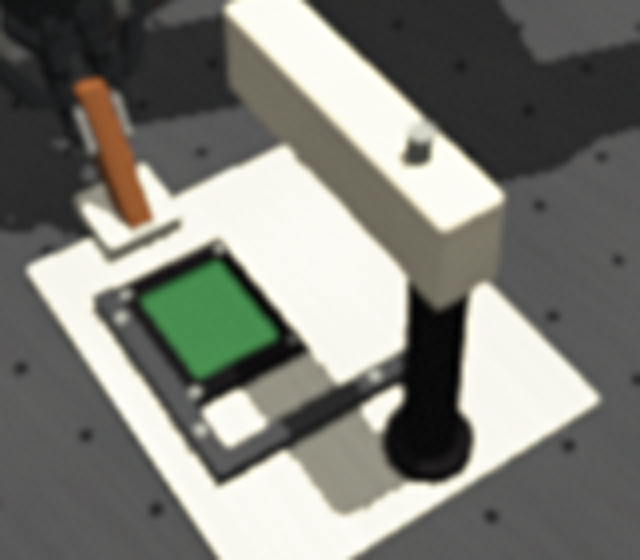

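The plate lies on the far fence about 40 mm short of the side fence. The shoe stands square behind its open edge at crop (130,210).

>>> apply_moves --rows '[[[0.03, 0, 0.021], [0, 0, 0], 0], [[0.06, 0, 0.042], [0, 0, 0], 0], [[0.09, 0, 0.064], [0, 0, 0], 0], [[0.12, 0, 0.087], [0, 0, 0], 0], [[0.145, 0, 0.106], [0, 0, 0], 0], [[0.17, 0, 0.125], [0, 0, 0], 0], [[0.195, 0, 0.142], [0, 0, 0], 0], [[0.22, 0, 0.159], [0, 0, 0], 0], [[0.245, 0, 0.177], [0, 0, 0], 0], [[0.27, 0, 0.195], [0, 0, 0], 0], [[0.295, 0, 0.213], [0, 0, 0], 0], [[0.32, 0, 0.23], [0, 0, 0], 0], [[0.345, 0, 0.248], [0, 0, 0], 0], [[0.37, 0, 0.266], [0, 0, 0], 0], [[0.395, 0, 0.284], [0, 0, 0], 0], [[0.42, 0, 0.301], [0, 0, 0], 0], [[0.445, 0, 0.318], [0, 0, 0], 0], [[0.47, 0, 0.336], [0, 0, 0], 0], [[0.48, 0, 0.344], [0, 0, 0], 0], [[0.48, 0, 0.344], [0, 0, 0], 0]]'

```text
time: 16.95
ee_pos: [0.6413, -0.1247, 0.1328]
tcp_rot: [180.0, -35.1, 80.6]
wrist_force: [0.1, 0.3, -2.3]
opening: 0.0209
grasp_force: 81.6
```

```bash
python3 plate.py; python3 -c "
from plan import *
for a in((-45,-155,.0105,90),(-45,-153,.0105,90),(-45,-151,.0105,90),(-45,-149,.0105,90)):print(a,step(tool(*a)))"
```

```text
(array([ -45. , -156.7]), np.float64(0.0101), np.float64(90.12), array([ 0.1,  0.3, -2.3]), 0.0209, 81.6)
window ctr [-45.5 -65.7] size [84.7 67.1] ang -0.34
(-45, -155, 0.0105, 90) ([0.017, -0.0, 0.005], [-0.002, -0.001, 0.003])
(-45, -153, 0.0105, 90) ([0.033, -0.0, 0.017], [-0.002, -0.001, 0.003])
(-45, -151, 0.0105, 90) ([0.05, -0.0, 0.028], [-0.002, -0.001, 0.003])
(-45, -149, 0.0105, 90) ([0.066, -0.0, 0.04], [-0.002, -0.001, 0.003])
```

>>> apply_moves --rows '[[[0.01, 0, 0.005], [0, 0, 0], 0], [[0.02, 0, 0.01], [0, 0, 0], 0], [[0.03, 0, 0.017], [0, 0, 0], 0], [[0.04, 0, 0.023], [0, 0, 0], 0], [[0.046, 0, 0.027], [0, 0, 0], 0], [[0.046, 0, 0.027], [0, 0, 0], 0], [[0.046, 0, 0.027], [0, 0, 0], 0]]'

```text
time: 17.7
ee_pos: [0.6422, -0.1197, 0.1333]
tcp_rot: [180.0, -35.1, 80.6]
wrist_force: [-0.3, -0.1, -2.9]
opening: 0.0209
grasp_force: 81.5
```

```bash
python3 plate.py
```

```text
(array([ -45. , -151.6]), np.float64(0.0106), np.float64(90.11), array([-0.3, -0.1, -2.9]), 0.0209, 81.5)
window ctr [-45.3 -60.8] size [85.  67.3] ang -0.34
```

Next, 1 mm at a time until the force rises.

>>> apply_moves --rows '[[[0.008, 0, 0.006], [0, 0, 0], 0], [[0.012, 0, 0.009], [0, 0, 0], 0], [[0.012, 0, 0.009], [0, 0, 0], 0], [[0.012, 0, 0.009], [0, 0, 0], 0]]'

```text
time: 18.15
ee_pos: [0.6425, -0.1184, 0.1333]
tcp_rot: [179.9, -35.1, 80.6]
wrist_force: [0.6, -1.6, -2.2]
opening: 0.0212
grasp_force: 81.6
```

```bash
python3 plate.py
```

```text
(array([ -44.9, -150.2]), np.float64(0.0106), np.float64(90.11), array([ 0.6, -1.6, -2.2]), 0.0212, 81.6)
window ctr [-45.4 -59.5] size [84.8 67.2] ang -0.04
```

>>> apply_moves --rows '[[[0.007, 0, 0.005], [0, 0, 0], 0], [[0.012, 0, 0.009], [0, 0, 0], 0], [[0.012, 0, 0.009], [0, 0, 0], 0], [[0.012, 0, 0.009], [0, 0, 0], 0]]'

```text
time: 18.6
ee_pos: [0.6426, -0.1172, 0.1333]
tcp_rot: [179.9, -35.1, 80.6]
wrist_force: [-1.0, -6.0, -0.6]
opening: 0.0213
grasp_force: 82.0
```

```bash
python3 plate.py
```

```text
(array([ -45., -149.]), np.float64(0.0106), np.float64(90.1), array([-1. , -6. , -0.6]), 0.0213, 82.0)
window ctr [-45.4 -58.8] size [85.7 67.2] ang -0.04
```

>>> apply_moves --rows '[[[0.004, 0, 0.003], [0, 0, 0], 0], [[0.008, 0, 0.006], [0, 0, 0], 0], [[0.008, 0, 0.006], [0, 0, 0], 0], [[0.008, 0, 0.006], [0, 0, 0], 0]]'

```text
time: 19.05
ee_pos: [0.6427, -0.1169, 0.1335]
tcp_rot: [179.9, -35.0, 80.6]
wrist_force: [-3.4, -8.2, 2.7]
opening: 0.0215
grasp_force: 82.6
```

```bash
python3 plate.py p3; python3 -c "
from plan import *
for a in((-45,-170,.0105,90),(-45,-230,.05,90)):print(a,step(tool(*a)))"
```

```text
(array([ -44.9, -148.7]), np.float64(0.0108), np.float64(90.08), array([-3.4, -8.2,  2.7]), 0.0215, 82.6)
window ctr [-45.4 -58.8] size [85.7 67.2] ang -0.04
(-45, -170, 0.0105, 90) ([-0.176, -0.002, -0.12], [0.001, 0.003, 0.002])
(-45, -230, 0.05, 90) ([-0.441, -0.002, -0.787], [0.001, 0.003, 0.002])
```

View pics/p3.png

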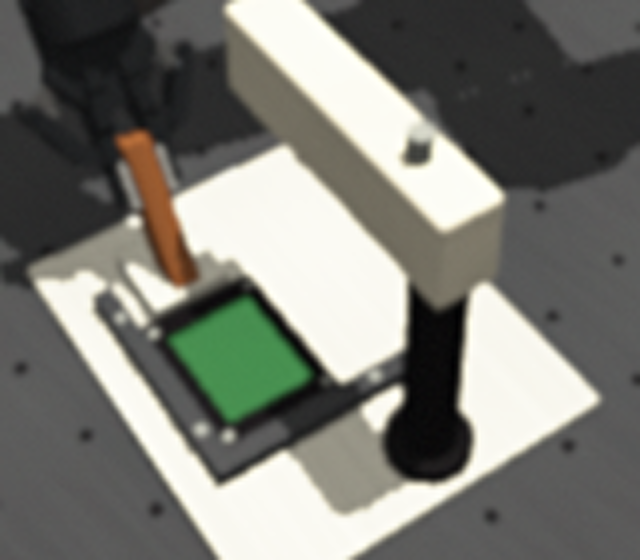

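The plate is seated in the corner, with its window centre at crop (240,360) and frame on both fences. I retreat and return to the mat.

>>> apply_moves --rows '[[[-0.04, 0, -0.028], [0, 0, 0], 0], [[-0.1, 0, -0.07], [0, 0, 0], 0], [[-0.18, 0, -0.12], [0, 0, 0], 0], [[-0.27, 0, -0.34], [0, 0, 0], 0], [[-0.36, 0, -0.57], [0, 0, 0], 0], [[-0.44, 0, -0.79], [0, 0, 0], 0], [[-0.44, 0, -0.79], [0, 0, 0], 0], [[-0.44, 0, -0.79], [0, 0, 0], 0]]'

```text
time: 19.9
ee_pos: [0.6295, -0.1969, 0.172]
tcp_rot: [180.0, -35.1, 80.5]
wrist_force: [-0.5, -0.7, -2.0]
opening: 0.0212
grasp_force: 81.5
```

```bash
python3 plate.py; cat >> plan.py <<'E'
def mat(zb,yaw,xy=(.474,-.382)):
    Y=R.from_euler('z',yaw,degrees=True)
    return np.r_[xy,zb+.1227]+Y.apply([-.062,0,0]),R.from_euler('xyz',[180,-35.1,yaw],degrees=True)
E
python3 -c "
from plan import *
print(step(mat(.05,50)),step(mat(.05,30)))"
```

```text
(array([ -44.7, -229.7]), np.float64(0.0493), np.float64(90.04), array([-0.5, -0.7, -2. ]), 0.0212, 81.5)
window ctr [-45.4 -58.8] size [85.7 67.2] ang -0.04
([-2.138, -1.544, -1.517], [-0.587, -0.001, 0.833]) ([-2.024, -1.707, -1.437], [-0.97, -0.001, 1.378])
```

>>> apply_moves --rows '[[[-0.25, -0.18, -0.18], [-0.07, 0, 0.1], 0], [[-0.5, -0.36, -0.355], [-0.14, 0, 0.2], 0], [[-0.75, -0.54, -0.53], [-0.21, 0, 0.29], 0], [[-1, -0.72, -0.71], [-0.28, 0, 0.39], 0], [[-1, -0.72, -0.71], [-0.28, 0, 0.39], 0], [[-1, -0.72, -0.71], [-0.28, 0, 0.39], 0]]'

```text
time: 20.55
ee_pos: [0.538, -0.3052, 0.1725]
tcp_rot: [179.8, -35.2, 66.2]
wrist_force: [-0.2, -0.0, -1.4]
opening: 0.0211
grasp_force: 81.3
```

```bash
python3 -c "
from plan import *
print(step(mat(.05,50)),step(mat(.05,40)))"
```

```text
([-1.27, -0.447, -0.899], [-0.306, -0.003, 0.443]) ([-1.238, -0.548, -0.877], [-0.498, -0.003, 0.715])
```

>>> apply_moves --rows '[[[-0.25, -0.11, -0.18], [-0.1, 0, 0.14], 0], [[-0.5, -0.22, -0.355], [-0.2, 0, 0.29], 0], [[-0.75, -0.33, -0.53], [-0.3, 0, 0.43], 0], [[-1, -0.44, -0.71], [-0.4, 0, 0.57], 0], [[-1, -0.44, -0.71], [-0.4, 0, 0.57], 0], [[-1, -0.44, -0.71], [-0.4, 0, 0.57], 0]]'

```text
time: 21.15
ee_pos: [0.449, -0.3991, 0.1732]
tcp_rot: [179.9, -35.2, 45.5]
wrist_force: [-0.1, -0.2, -2.7]
opening: 0.0209
grasp_force: 81.3
```

```bash
python3 -c "
from plan import *
y=cur()[2]['tcp_rot'][2];print(step(mat(.05,y)),step(mat(.006,y)),step(mat(.003,y)),step(mat(.003,40)))"
```

```text
([-0.266, 0.058, -0.182], [0.005, -0.004, -0.0]) ([-0.52, 0.057, 0.178], [0.005, -0.004, -0.0]) ([-0.537, 0.057, 0.202], [0.005, -0.004, -0.0]) ([-0.535, -0.002, 0.203], [-0.1, -0.004, 0.149])
```

>>> apply_moves --rows '[[[-0.13, 0.03, -0.09], [0, 0, 0], 0], [[-0.26, 0.06, -0.18], [0, 0, 0], 0], [[-0.32, 0.06, -0.1], [0, 0, 0], 0], [[-0.38, 0.06, -0.02], [0, 0, 0], 0], [[-0.43, 0.06, 0.05], [0, 0, 0], 0], [[-0.48, 0.06, 0.12], [0, 0, 0], 0], [[-0.51, 0.06, 0.165], [0, 0, 0], 0], [[-0.525, 0.06, 0.185], [0, 0, 0], 0], [[-0.525, 0.06, 0.185], [0, 0, 0], 0], [[-0.525, 0.06, 0.185], [0, 0, 0], 0]]'

```text
time: 22.15
ee_pos: [0.4304, -0.4271, 0.1284]
tcp_rot: [179.8, -35.2, 45.4]
wrist_force: [0.3, 0.1, -2.3]
opening: 0.0208
grasp_force: 81.4
```

```bash
python3 - <<'E'
from plan import *
y=cur()[2]['tcp_rot'][2];print(where(),step(mat(.003,y)),step(mat(.002,y)))
im=[]
for n,(x,y,w,h) in(("scene",(210,110,130,120)),("top",(350,160,130,120))):
    p,d=imaging.camera(n);im.append(cv2.resize(p[y:y+h,x:x+w,::-1],None,fx=3,fy=3,interpolation=cv2.INTER_CUBIC))
cv2.imwrite('pics/m1.png',np.hstack(im))
E
```

```text
(array([-167.4, -501. ]), np.float64(0.0057), np.float64(54.91), array([ 0.3,  0.1, -2.3]), 0.0208, 81.4) ([-0.009, -0.006, 0.026], [0.007, -0.003, -0.0]) ([-0.015, -0.006, 0.034], [0.007, -0.003, -0.0])
```

View pics/m1.png

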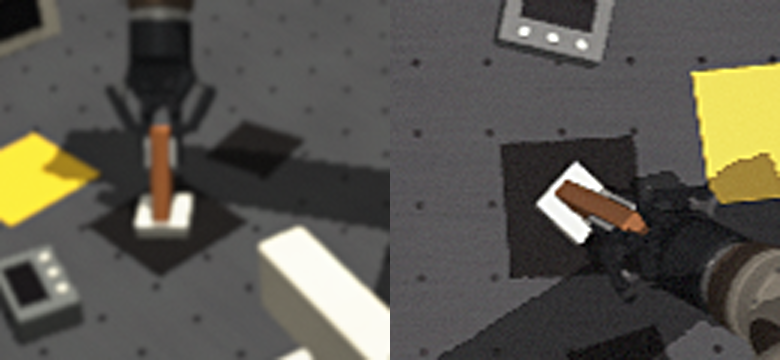

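The shoe hovers over the mat's middle: shoe at crop (575,203), mat centre at about (570,207). I lower it and release.

>>> apply_moves --rows '[[[-0.006, 0, 0.013], [0, 0, 0], 0], [[-0.012, 0, 0.026], [0, 0, 0], 0], [[-0.015, 0, 0.03], [0, 0, 0], 0], [[-0.015, 0, 0.03], [0, 0, 0], 0], [[-0.015, 0, 0.03], [0, 0, 0], 0]]'

```text
time: 22.75
ee_pos: [0.4306, -0.4272, 0.1269]
tcp_rot: [179.7, -35.2, 45.4]
wrist_force: [-7.1, -1.0, 12.0]
opening: 0.021
grasp_force: 83.6
```

Contact is made (12 N up). Now I open.

>>> apply_moves --rows '[[[0, 0, 0], [0, 0, 0], 0.5], [[0, 0, 0], [0, 0, 0], 1], [[0, 0, 0], [0, 0, 0], 1], [[0, 0, 0], [0, 0, 0], 1], [[0, 0, 0], [0, 0, 0], 1], [[0, 0, 0], [0, 0, 0], 1], [[0, 0, 0], [0, 0, 0], 1], [[0, 0, 0], [0, 0, 0], 1], [[0, 0, -0.2], [0, 0, 0], 1], [[0, 0, -0.5], [0, 0, 0], 1], [[0, 0, -0.8], [0, 0, 0], 1], [[0, 0, -1], [0, 0, 0], 1], [[0, 0, -1], [0, 0, 0], 1], [[0, 0, -1], [0, 0, 0], 1], [[0, 0, -1], [0, 0, 0], 1]]'

```text
time: 24.25
ee_pos: [0.3902, -0.4668, 0.205]
tcp_rot: [180.0, -35.2, 45.3]
wrist_force: [0.4, -0.7, -0.5]
opening: 0.0854
grasp_force: 0.0
```

```bash
python3 plate.py; python3 - <<'E'
from plan import *
a=[]
for n,(x,y,w,h) in(("scene",(210,110,130,200)),("top",(350,160,130,200))):
    p,d=imaging.camera(n);a.append(cv2.resize(p[y:y+h,x:x+w,::-1],None,fx=2.9,fy=2.9,interpolation=cv2.INTER_CUBIC))
cv2.imwrite('pics/m2.png',np.hstack(a))
E
```

```text
(array([-200.5, -546.8]), np.float64(0.0823), np.float64(54.84), array([ 0.4, -0.7, -0.5]), 0.0854, 0.0)
window ctr [-45.4 -58.9] size [85.5 67.2] ang -0.04
```

View pics/m2.png

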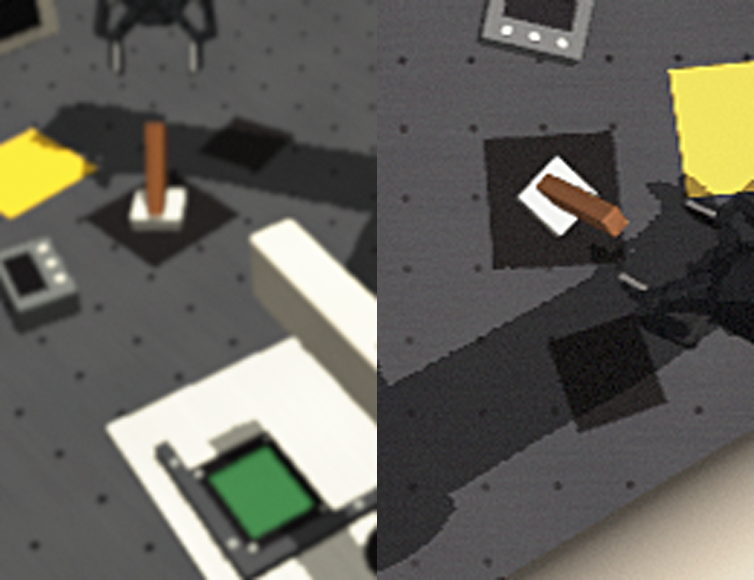

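The pusher stands upright near the middle of the mat at crop (558,197), released. The plate is still seated in the corner at (260,490) and the gripper is clear.

```bash
python3 -c "
from workcell import bot
print(bot.job_done())"
```

```text
the job is handed in; nothing more can be done
None
```

The job is handed in at about 24 s of robot time: in the last camera check the plate sat flush in the fence corner and the pusher stood released near the middle of its mat; the hand-in call returned no verdict.

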